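# Release and open the quick clamp

### The arm

A 7-joint arm with a two-finger parallel gripper is mounted at the origin on the work surface. World frame = base frame: x ahead of the robot, y to its left, z up, the work surface at z = 0. Lengths are in m, angles in rad, forces in N, time in s.
With the tool pointing down it reaches from about 0.425 to 0.925 m from the base axis. Payload 6.8 kg.
Tool frame: the origin (TCP) lies on the front face of the gripper's body, between the roots of the fingers; the fingertips stand 73 mm ahead of it and the grasp point (between the pads) lies 54 mm ahead of it (tcp_to_tips is the distance from the TCP to the fingertips, in m); z points along the fingers, x is the direction in which the jaws open and shut, and the axes are right-handed (so a half turn about z gives the same grasp; the last joint's range is limited). The gripper opens to 85 mm and grips with 20 to 120 N. Pads are 22 mm wide; open, the fingers measure 114 mm over their backs; the gripper's body (76 mm by 85 mm) begins 54 mm behind the grasp point. The pads swing forward as they close: fully open they stand 13 mm farther back than shut.
Start: joints at [-1.455, 0.477, 0.022, 1.555, -0.011, 1.109, -0.083], TCP at [0.15, 0.658, 0.304] pointing down, gripper open.
Joint ranges: [-2.96, 2.96], [-0.34, 2.1], [-1.41, 1.46], [0.24, 2.44], [-1.37, 4.51], [0.17, 1.92], [-2.96, 2.96]. Speed limits (rad/s): [2.39, 2.39, 3.14, 3.14, 3.14, 3.14, 3.14].

### API

Orientations are given as a unit quaternion [w, x, y, z].
In Python, from station import get_obs, read_camera, hand_in, look_for, silhouettes, tcp_to_tips gives the robot as it stands. The module is installed in compiled form; this text tells all that it offers.
- The arm moves only by the tool apply_moves, never from a script. Its argument "moves" is a list of rows, each a list of 3 entries, a list of its own where there are three numbers: the shift along the tool's x, y, z in units of 25 mm (1.0 is 25 mm), then the turn, a rotation vector about the tool's x, y, z in units of 10 degrees (1.0 is 10 degrees), then the gripper's target within -1 to 1 (fully open at 1, half-way at 0, shut at -1). In form: [[[dx, dy, dz], [rx, ry, rz], jaw], ...]. A call has 1 to 20 rows; each row is the pose to reach, as a shift and turn from the pose commanded when the call began, along the tool's axes at that moment; what a row does not reach only later rows make up. A row lasts 1/8 s, in which the tool goes at most 62.5 mm and 10.7 degrees, less where a joint would pass 70% of its speed; a pose out of reach is approached as far as the arm can. A call with a gripper value outside its range is refused whole. The fingers move at their own pace and stop on an object; "force" is the grip in N (left out, the last holds). Time passes only in rows, so rows that repeat a pose let the fingers close. It gives the time, the measured TCP pose, the force and the opening at its end, in the units of the state.
- get_obs(): the state, without advancing time (a new reading comes with each control period).
- read_camera(name): name is "scene" or "top"; returns a dict with "color" (400x640x3 uint8, red, green, blue), "mtx" (3x3 intrinsics, pixels), "eye" and "rotation" of the camera in the world. Camera axes: x right, y up, looking along -z (the intrinsics and any distortion apply to the point x, -y, -z); pixel columns grow to the right and rows downward; lengths in m; the calibration is good to about 2 mm. A picture is of the moment at which its call begins. There is no depth.
- hand_in(): hands the job in, once; it reports no verdict.
Trained networks look in the newest picture that a camera, given by its name, has taken for a name from the list of things; names that differ only in an ending like _2 or _b are one class to them, and where a whole thing is asked for, a point or a joint stands for the part that bears it (a point fixed in the world has none). Each returns a list of dicts, best first, with "conf" (0 to 1); they miss things now and then, are a little off and sometimes report something else, mostly with a low value. They report only what shows in the picture. A call takes as long as a camera call.
- look_for(camera, query): "pixel" ([row, column] in pixels, amid what is visible of it).
- silhouettes(camera, query): "mask" (400x640 bool, what is visible of it) and "pixel" ([row, column] in pixels, amid what is visible of it).
The state is a dict: "t": time; "q": joint angles; "joint_vel": joint speeds; "joint_torque": joint torques, N m; "eef_pos": TCP position; "tool_rot": TCP orientation; "contact_force": force on the tool from outside, world axes, zero at the start; "torque": the same for the moment, N m; "gripper_width": opening from 0.0 (shut) to 1.0 (fully open).
Only numpy, scipy, OpenCV 4.12 (cv2) and the standard library are available. Lean on these libraries where they do the work, as an engineer would, in place of code of your own. Each camera call takes 0.05 s, during which the arm holds its last target.

### The job

Open the quick clamp on the bench all the way: with a fingertip press the red release plate on top of the sliding jaw right down and, keeping it pressed, push the jaw back along its bar, away from the steel sleeve, until it is fully home against the yellow end stop; then let go of it. Nothing is picked up: leave the sleeve standing in the clamp and the other loose things on the bench where they are.

Things in the scene. Friction and masses are not known exactly. Their poses are not given: they have to be found in the camera images.
- clamp: Blue steel quick clamp fixed to the bench: base plate 100 x 335 mm, steel bar 24 mm wide with its top 45 mm above the bench, fixed jaw at the -y end (inner face at y = -175 mm, top 95 mm high) and yellow end stop at the +y end (62 mm high). Origin on the bench under the bar; its +y axis runs along the bar in the opening direction (away from the fixed jaw and the sleeve), +x across the bar, z up. The clamp never moves during the task.
- jaw (a joint): Sliding jaw on the bar, 60 mm wide, 72 mm long. Value in m: 0 = closest to the sleeve, 0.160 = fully home against the yellow end stop; grows along the clamp's +y. Starts from 0 to 0.06. A ratchet under the bar (8 mm pitch, so up to 8 mm of play) locks it unless the release is pressed more than 4 mm; with the release down it slides with about 3 N of friction.
- back_plate (a point): Middle of the top edge of the blue upright plate at the +y end of the sliding jaw, behind the red release plate: 54 mm wide, 10 mm thick along the bar, top 117 mm above the bench. Its face towards the release plate is 26 mm along the clamp's +y from point release_top; a fingertip that presses the release can push on it.
- release (a joint): Spring release plate on the jaw. Value in m: 0 = up, 0.010 = fully down; it moves straight down. It may rest anywhere from 0 to 0.004 when not pressed (pawl on top of a tooth). The spring pushes back with about 3 N when up and 7 N fully down, and lifts the plate when let go, which locks the jaw where it is.
- release_top (a point): Centre of the top face of the red release plate (50 mm across the bar, 48 mm along it, flat and level; 87 mm above the bench when up). Travels with the jaw and with the plate. Open from above; nothing near it except the back plate on its +y side.
- sleeve_mid (a point): Centre, half-way up, of the loose steel sleeve: upright tube 48 mm outside diameter, 34 mm bore, 60 mm tall, standing on the clamp's 50 mm high pad between the fixed jaw and the sliding jaw (top 110 mm above the bench). Not to be moved.
- socket_mid (a point): Centre of a loose dark steel impact socket, upright, 38 mm diameter, 60 mm tall, on the bench. Leave alone.
- coupling_mid (a point): Centre of a loose brass pipe coupling, upright ring 52 mm diameter, 40 mm tall, on the bench. Leave alone.
- driver: Loose screwdriver with an orange handle lying on the bench, about 200 mm long and 26 mm high; origin under its middle, its x axis along its length. Leave alone.

How it is judged:
On the way, in this order (a step that is already met when the one before it is completed fails the run):
1. the release plate is pressed down while the jaw is still near the sleeve (value of joint release above 0.006 m and value of joint jaw below 0.08 m), for 0.1 s.
2. the jaw arrives near the end stop with the release still held down (value of joint release above 0.0042 m and value of joint jaw above 0.145 m), for 0.05 s.
At the end, for the whole second after the job is handed in: The jaw stands within 7 mm of fully home at the end stop and is at rest, the release plate has sprung up again (less than 5.5 mm down), the sleeve is within 15 mm and the other loose things within 30 mm of where they started (value of joint jaw above 0.153 m and value of joint release below 0.0055 m and velocity of joint jaw between -0.01 and 0.01 m/s and distance of sleeve_mid from where it was at the start of the episode below 0.015 m and distance of each of socket_mid, coupling_mid, driver from where it was at the start of the episode below 0.03 m); the robot touches nothing.
It fails at once if the sleeve is lifted, knocked or carried (more than 15 mm) (distance of sleeve_mid from where it was at the start of the episode above 0.015 m).
It fails at once if a bystander is lifted, knocked or carried (more than 30 mm) (distance of any of socket_mid, coupling_mid, driver from where it was at the start of the episode above 0.03 m).
It also fails if it takes over 32 s, if anything falls off the work surface, if the arm or the gripper's body presses on something with over 40 N, if the wrist force passes 120 N, or if a joint passes its speed limit or range.

## Working session

There is one attempt and no reset: what is moved stays moved. The work goes in short steps, Python scripts to look and compute and a tool call to move; the robot and the scene stay as the last step left them, time stands still between calls to the robot, and variables do not carry over. Pictures are saved under pics/ and viewed, and the job is handed in when it is done.

Besides the shell and the picture viewer there is one more tool, called after "Request:" as name(argument=value, ...) on one line, values as JSON. apply_moves: Moves the arm, as the interface text tells. Its arguments: {"type":"object","properties":{"moves":{"type":"array"},"force":{"type":"number"}},"required":["moves"]}

```bash
mkdir -p pics; python3 - <<'E'
from station import *
import cv2
o=get_obs(); print(o)
for c in("scene","top"):
    r=read_camera(c); cv2.imwrite(f"pics/{c}0.png",r["color"][:,:,::-1]); print(c,r["mtx"],r["eye"],r["rotation"],[k for k in r])
    for q in("release_top","back_plate","sleeve_mid","jaw","clamp","socket_mid","coupling_mid","driver"):
        print(q,[(d["conf"],d["pixel"]) for d in look_for(c,q)[:2]])
E
```

```text
{'t': 0.0, 'q': array([-1.45509295,  0.47780531,  0.02235585,  1.55642351, -0.01146939,
        1.10929428, -0.08312623]), 'joint_vel': array([-0.00093479,  0.0001517 , -0.00023278,  0.0006656 , -0.00014824,
       -0.00091797,  0.00059511]), 'joint_torque': array([-4.74828375e-04, -5.96441317e+01,  1.60755493e+00, -2.81205779e+01,
        1.23969352e-02,  9.25613742e-03, -6.29503532e-06]), 'eef_pos': array([0.14973024, 0.65772746, 0.30293422]), 'tool_rot': array([ 6.25421215e-04,  7.81646857e-01,  6.23720594e-01, -6.48656109e-04]), 'contact_force': array([-0.93257265, -0.71635864, -0.6358117 ]), 'torque': array([-0.03254568,  0.03591902,  0.00723526]), 'gripper_width': 0.997835505510974}
scene [[458.37797185   0.         317.37149536]
 [  0.         458.37797185 200.89015658]
 [  0.           0.           1.        ]] [0.94928202 0.11066866 0.69574504] [0.56275953 0.17872651 0.23290812 0.77273045] ['color', 'mtx', 'eye', 'rotation']
release_top [(0.7, [171.0, 285.3])]
back_plate [(0.79, [179.2, 291.7])]
sleeve_mid [(0.79, [144.9, 264.4])]
jaw [(0.61, [178.6, 290.8])]
clamp [(0.72, [217.1, 311.3])]
socket_mid [(0.55, [145.3, 330.9])]
coupling_mid [(0.84, [212.4, 400.1])]
driver [(0.84, [264.9, 231.1])]
top [[424.18736254   0.         321.80378277]
 [  0.         424.18736254 201.88290877]
 [  0.           0.           1.        ]] [ 0.47260178 -0.02630503  0.74547415] [-0.70460475 -0.05487901  0.0444347   0.70607789] ['color', 'mtx', 'eye', 'rotation']
release_top [(0.9, [239.1, 350.0])]
back_plate [(0.64, [239.3, 348.6])]
sleeve_mid [(0.61, [267.3, 398.6])]
jaw [(0.81, [238.3, 349.3])]
clamp [(0.71, [226.8, 326.5]), (0.64, [237.0, 347.5])]
socket_mid [(0.88, [310.8, 328.6])]
coupling_mid [(0.66, [254.8, 231.2]), (0.47, [238.8, 347.1])]
driver [(0.87, [149.1, 374.2]), (0.44, [310.4, 329.9])]
```

View pics/scene0.png

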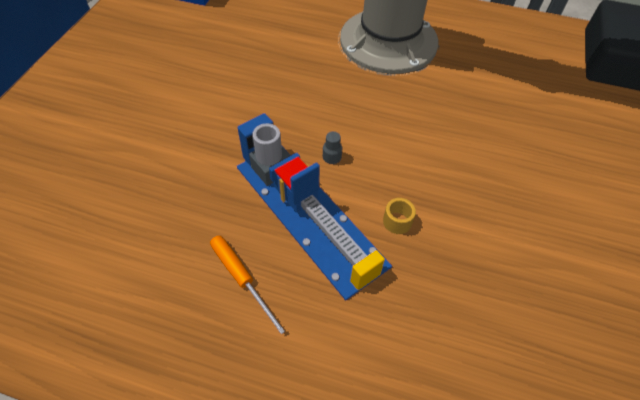

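View pics/top0.png

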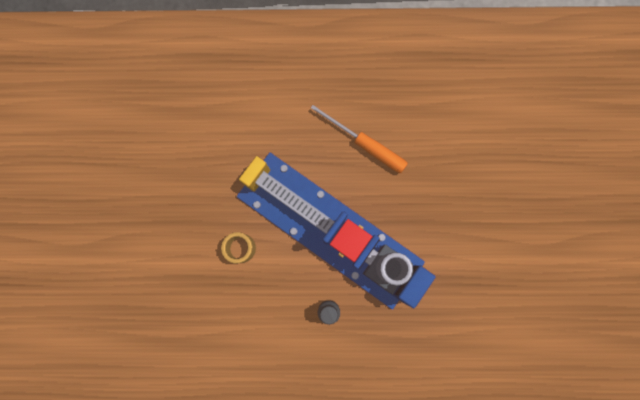

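```bash
cat > h.py <<'E'
from station import *
import cv2, numpy as np
from scipy.spatial.transform import Rotation as R
def rot(q): return R.from_quat(np.r_[q[1:],q[0]])
def proj(r,P):
    p=rot(r["rotation"]).inv().apply(np.atleast_2d(P)-r["eye"]); p=p*[1,-1,-1]
    u=p@r["mtx"].T; return u[:,:2]/u[:,2:]
def plane(r,uv,z):
    uv=np.atleast_2d(uv); d=np.c_[uv,np.ones(len(uv))]@np.linalg.inv(r["mtx"]).T*[1,-1,-1]
    d=rot(r["rotation"]).apply(d); s=(z-r["eye"][2])/d[:,2:]
    return r["eye"]+d*s
def seg(r,col):
    h=cv2.cvtColor(r["color"],cv2.COLOR_RGB2HSV); H,S,V=h[...,0].astype(int),h[...,1],h[...,2]
    m=((H<5)|(H>175))&(S>200)&(V>120) if col=="red" else (abs(H-24)<6)&(S>200)&(V>150)
    n,l,st,c=cv2.connectedComponentsWithStats(m.astype(np.uint8))
    i=1+np.argmax(st[1:,4]); return l==i
E
python3 - <<'E'
from h import *
for c in("top","scene"):
    r=read_camera(c)
    for col,z in(("red",.085),("yellow",.062)):
        m=seg(r,col); v,u=np.nonzero(m); rect=cv2.minAreaRect(np.c_[u,v].astype(np.float32))
        print(c,col,m.sum(),rect); P=plane(r,cv2.boxPoints(rect),z); print(P.round(4).tolist(),plane(r,[u.mean(),v.mean()],z).round(4))
    for q,z in(("sleeve_mid",.08),("driver",.01),("socket_mid",.03),("coupling_mid",.02)):
        p=look_for(c,q)[0]["pixel"]; print(q,plane(r,p[::-1],z).round(4))
r=read_camera("top"); i=cv2.resize(r["color"][130:330,210:450],None,fx=3.3,fy=3,interpolation=cv2.INTER_CUBIC); cv2.imwrite("pics/z.png",i[:600,:,::-1])
E
```

```text
Traceback (most recent call last):
  File "h.py", line 16, in seg
    i=1+np.argmax(st[1:,4]); return l==i
        ~~~~~~~~~^^^^^^^^^^
ValueError: attempt to get argmax of an empty sequence
```

```bash
python3 - <<'E'
from h import *
r=read_camera("top");h=cv2.cvtColor(r["color"],cv2.COLOR_RGB2HSV)
print(h[240,350],h[170,254],h[175,250],h[150,380])
i=cv2.resize(r["color"][130:330,210:450],None,fx=3.3,fy=3,interpolation=cv2.INTER_CUBIC); cv2.imwrite("pics/z.png",i[:600,:,::-1])
E
```

```text
[  0 178 226] [ 22 177 235] [ 22 178 233] [ 13 189 234]
```

View pics/z.png

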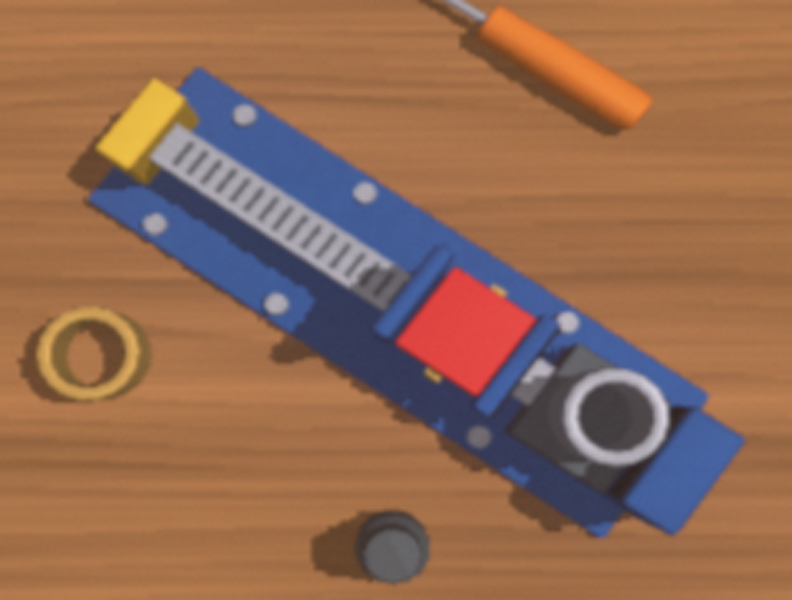

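The enlarged top view shows red release plate around (row 239, col 350), the back plate on its upper-left side, the yellow stop at about (172, 254), and the sleeve at about (268, 397).

```bash
sed -i 's/S>200)&(V>120)/S>150)\&(V>120)/; s/(abs(H-24)<6)&(S>200)/(abs(H-23)<4)\&(S>150)/' h.py
python3 - <<'E'
from h import *
for c in("top","scene"):
    r=read_camera(c)
    for col,z in(("red",.085),("yellow",.062)):
        m=seg(r,col); v,u=np.nonzero(m); rect=cv2.minAreaRect(np.c_[u,v].astype(np.float32))
        print(c,col,m.sum(),rect); P=plane(r,cv2.boxPoints(rect),z); print(P.round(4).tolist(),plane(r,[u.mean(),v.mean()],z).round(4))
    for q,z in(("sleeve_mid",.08),("driver",.01),("socket_mid",.03),("coupling_mid",.02)):
        p=look_for(c,q)
        if p: print(q,p[0]["conf"],plane(r,p[0]["pixel"][::-1],z).round(4))
r=read_camera("top")
# from zoom: base plate corners (z~.01) , bar edges
Z=lambda a:[(x/3.3+210,y/3+130) for x,y in a]
P=plane(r,Z([(198,68),(706,397),(603,537),(88,200)]),.01);print("base",P.round(4).tolist())
P=plane(r,Z([(712,405),(743,438),(672,533),(625,500)]),.095);print("fixed",P.round(4).tolist())
P=plane(r,Z([(155,80),(188,105),(132,170),(97,146)]),.062);print("stop",P.round(4).tolist())
P=plane(r,Z([(616,417)]),.11);print("sleeve",P.round(4).tolist())
P=plane(r,Z([(440,247),(455,258),(391,340),(376,330)]),.117);print("back",P.round(4).tolist())
E
```

```text
top red 960 ((350.6328430175781, 240.12371826171875), (30.805814743041992, 31.346267700195312), 35.83765411376953)
[[0.5004, -0.0276, 0.085], [0.5399, -0.0564, 0.085], [0.5117, -0.0949, 0.085], [0.4726, -0.066, 0.085]] [[ 0.5059 -0.0611  0.085 ]]
top yellow 387 ((252.55307006835938, 171.313720703125), (13.27200698852539, 29.457380294799805), 37.69424057006836)
[[0.6079, 0.1211, 0.062], [0.6471, 0.0922, 0.062], [0.6333, 0.0745, 0.062], [0.5943, 0.1035, 0.062]] [[0.6206 0.098  0.062 ]]
driver 0.78 [[ 0.67   -0.1118  0.01  ]]
socket_mid 0.77 [[ 0.3919 -0.0233  0.03  ]]
coupling_mid 0.85 [[0.5007 0.1432 0.02  ]]
scene red 412 ((292.2128601074219, 170.37127685546875), (22.937278747558594, 27.4403018951416), 50.710594177246094)
[[0.5151, -0.0943, 0.085], [0.4679, -0.0728, 0.085], [0.497, -0.0369, 0.085], [0.5421, -0.0587, 0.085]] [[ 0.5059 -0.0697  0.085 ]]
scene yellow 491 ((364.2724609375, 266.10333251953125), (17.216819763183594, 39.61809539794922), 46.12330627441406)
[[0.6509, 0.0675, 0.062], [0.5918, 0.0974, 0.062], [0.6072, 0.1201, 0.062], [0.6648, 0.0898, 0.062]] [[0.6278 0.0953 0.062 ]]
sleeve_mid 0.56 [[ 0.463  -0.1307  0.08  ]]
driver 0.95 [[ 0.6701 -0.1072  0.01  ]]
socket_mid 0.7 [[ 0.3919 -0.0341  0.03  ]]
coupling_mid 0.92 [[0.4897 0.1269 0.02  ]]
base [[0.6657, 0.0769, 0.01], [0.4717, -0.1901, 0.01], [0.3938, -0.1349, 0.01], [0.5864, 0.1344, 0.01]]
fixed [[0.4678, -0.1738, 0.095], [0.4514, -0.1873, 0.095], [0.4049, -0.1535, 0.095], [0.4209, -0.1328, 0.095]]
stop [[0.6453, 0.0911, 0.062], [0.6311, 0.0742, 0.062], [0.5949, 0.1015, 0.062], [0.6083, 0.1193, 0.062]]
sleeve [[0.4621, -0.1274, 0.11]]
back [[0.5457, -0.0491, 0.117], [0.5402, -0.0558, 0.117], [0.4997, -0.0268, 0.117], [0.5047, -0.0201, 0.117]]
```

Request:
apply_moves(moves=[[[-5, 15.5, 0], [0, 0, 0], -1], [[-5, 15.5, 0], [0, 0, 0], -1], [[-5, 15.5, 0], [0, 0, 0], -1], [[-5, 15.5, 0], [0, 0, 0], -1], [[-5, 15.5, 0], [0, 0, 0], -1], [[-5, 15.5, 0], [0, 0, 0], -1], [[-5, 15.5, 0], [0, 0, 0], -1], [[-5, 15.5, 0], [0, 0, 0], -1], [[-5, 15.5, 0], [0, 0, 0], -1], [[-5, 15.5, 0], [0, 0, 0], -1]], force=60)

```text
t: 2.8
eef_pos: [0.4983, 0.4518, 0.3039]
tool_rot: [-0.0, 0.781, 0.625, -0.0]
contact_force: [0.3, 0.6, 0.1]
gripper_width: 0.001
```

```bash
python3 -c "
from station import *
o=get_obs();print(o['t'],o['q'].round(3),o['eef_pos'],o['tool_rot'].round(3),o['gripper_width'],o['contact_force'],tcp_to_tips)"
```

```text
2.8 [-0.914  0.474  0.122  1.567 -0.063  1.104  0.572] [0.49830843 0.45175746 0.30387921] [-0.     0.781  0.625 -0.   ] 0.0005476945270091579 [0.30473346 0.5843976  0.10882404] 0.0726
```

Request:
apply_moves(moves=[[[-1.4, 0.35, 0.2], [0, 0, 1], -1], [[-2.8, 0.7, 0.4], [0, 0, 2], -1], [[-4.2, 1.05, 0.6], [0, 0, 3], -1], [[-5.6, 1.4, 0.8], [0, 0, 4], -1], [[-7.0, 1.75, 1.0], [0, 0, 5], -1], [[-8.5, 2.1, 1.2], [0, 0, 6], -1], [[-10, 2.5, 1.5], [0, 0, 7], -1], [[-12, 3.0, 1.8], [0, 0, 8], -1], [[-14, 3.5, 2.1], [0, 0, 9], -1], [[-16, 4, 2.4], [0, 0, 10], -1], [[-18, 4.5, 2.7], [0, 0, 11], -1], [[-19.65, 4.94, 2.96], [0, 0, 11.3], -1], [[-19.65, 4.94, 2.96], [0, 0, 11.3], -1], [[-19.65, 4.94, 2.96], [0, 0, 11.3], -1]])

```text
t: 4.55
eef_pos: [0.5114, -0.0546, 0.2299]
tool_rot: [-0.0, 0.952, -0.306, -0.0]
contact_force: [1.0, 1.4, 0.6]
gripper_width: 0.001
```

```bash
python3 - <<'E'
from h import *
o=get_obs();print(o['t'],o['q'].round(3),o['eef_pos'],rot(o['tool_rot']).as_matrix().round(3).tolist(),o['contact_force'])
for c in("scene","top"):
    r=read_camera(c); a=(150,100) if c=="scene" else (170,130)
    i=cv2.resize(r["color"][a[1]:a[1]+200,a[0]:a[0]+260],None,fx=3,fy=3,interpolation=cv2.INTER_CUBIC)
    tip=o['eef_pos']-[0,0,.0726]; dn=tip.copy(); dn[2]=.087
    for P,k in((tip,(0,255,0)),(dn,(255,0,255))):
        p=(proj(r,P)[0]-a)*3; cv2.drawMarker(i,tuple(int(x) for x in p),k,0,14,2)
    cv2.imwrite(f"pics/{c}1.png",i[:,:,::-1])
E
```

```text
4.55 [-0.546  0.356  0.656  2.042 -0.292  0.835 -0.345] [ 0.51144238 -0.05455658  0.22994411] [[0.812, -0.583, 0.0], [-0.583, -0.812, 0.001], [-0.0, -0.001, -1.0]] [1.03166985 1.37470292 0.58753933]
```

View pics/scene1.png

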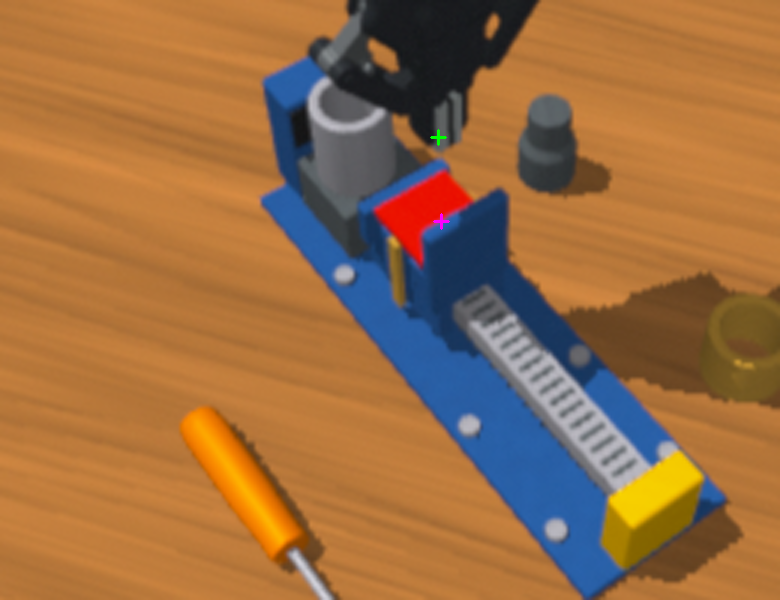

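View pics/top1.png

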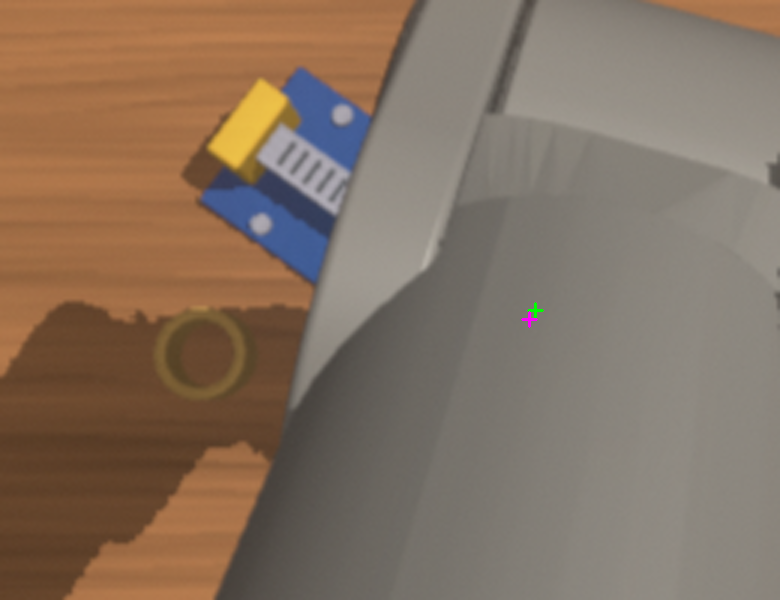

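Request:
apply_moves(moves=[[[0, 0, 1.2], [0, 0, 0], -1], [[0, 0, 2.2], [0, 0, 0], -1], [[0, 0, 2.7], [0, 0, 0], -1], [[0, 0, 2.9], [0, 0, 0], -1], [[0, 0, 3.0], [0, 0, 0], -1], [[0, 0, 3.0], [0, 0, 0], -1]])

```text
t: 5.4
eef_pos: [0.5115, -0.0557, 0.1555]
tool_rot: [-0.001, 0.952, -0.307, 0.0]
contact_force: [-1.6, 1.6, 4.4]
gripper_width: 0.001
```

Request:
apply_moves(moves=[[[0, 0, 0.08], [0, 0, 0], -1], [[0, 0, 0.16], [0, 0, 0], -1], [[0, 0, 0.16], [0, 0, 0], -1]])

```text
t: 5.78
eef_pos: [0.5115, -0.0558, 0.1512]
tool_rot: [-0.0, 0.952, -0.307, 0.0]
contact_force: [-1.8, 2.6, 5.7]
gripper_width: 0.001
```

```bash
python3 - <<'E'
from h import *
o=get_obs();print(o['t'],o['eef_pos'],o['eef_pos'][2]-.0726,o['contact_force'])
r=read_camera("scene"); a=(150,100)
i=cv2.resize(r["color"][a[1]:a[1]+200,a[0]:a[0]+260],None,fx=3,fy=3,interpolation=cv2.INTER_CUBIC)
cv2.imwrite(f"pics/scene2.png",i[:,:,::-1])
E
```

```text
5.775 [ 0.51151818 -0.05575009  0.15115863] 0.0785586341910188 [-1.83146455  2.60482606  5.67886669]
```

View pics/scene2.png

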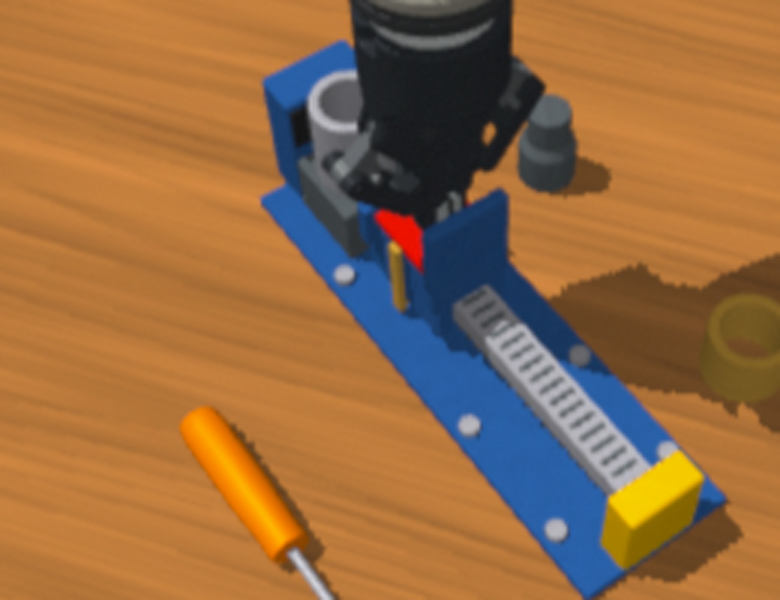

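Request:
apply_moves(moves=[[[0, 0, 0.06], [0, 0, 0], -1], [[0, 0, 0.12], [0, 0, 0], -1], [[0, 0, 0.12], [0, 0, 0], -1]])

```text
t: 6.2
eef_pos: [0.5117, -0.0559, 0.1495]
tool_rot: [-0.001, 0.952, -0.308, 0.0]
contact_force: [-6.2, 3.2, 23.0]
gripper_width: 0.003
```

Request:
apply_moves(moves=[[[0, -0.15, -0.02], [0, 0, 0], -1], [[0, -0.3, -0.03], [0, 0, 0], -1], [[0, -0.5, -0.03], [0, 0, 0], -1], [[0, -0.75, -0.03], [0, 0, 0], -1], [[0, -1.0, -0.03], [0, 0, 0], -1], [[0, -1.25, -0.03], [0, 0, 0], -1], [[0, -1.5, -0.03], [0, 0, 0], -1]])

```text
t: 7.08
eef_pos: [0.533, -0.0262, 0.1496]
tool_rot: [-0.0, 0.951, -0.308, -0.0]
contact_force: [-6.3, 0.0, 14.2]
gripper_width: -0.003
```

```bash
python3 - <<'E'
from h import *
o=get_obs();print(o['t'],o['q'].round(2),o['eef_pos'],o['eef_pos'][2]-.0726,o['contact_force'])
r=read_camera("scene"); a=(150,100)
i=cv2.resize(r["color"][a[1]:a[1]+200,a[0]:a[0]+260],None,fx=3,fy=3,interpolation=cv2.INTER_CUBIC)
cv2.imwrite(f"pics/scene3.png",i[:,:,::-1])
E
```

```text
7.075 [-0.51  0.51  0.56  2.05 -0.42  0.69 -0.3 ] [ 0.53296313 -0.02622267  0.14957427] 0.076974272760227 [-6.32275413e+00  1.66844929e-03  1.42050611e+01]
```

View pics/scene3.png

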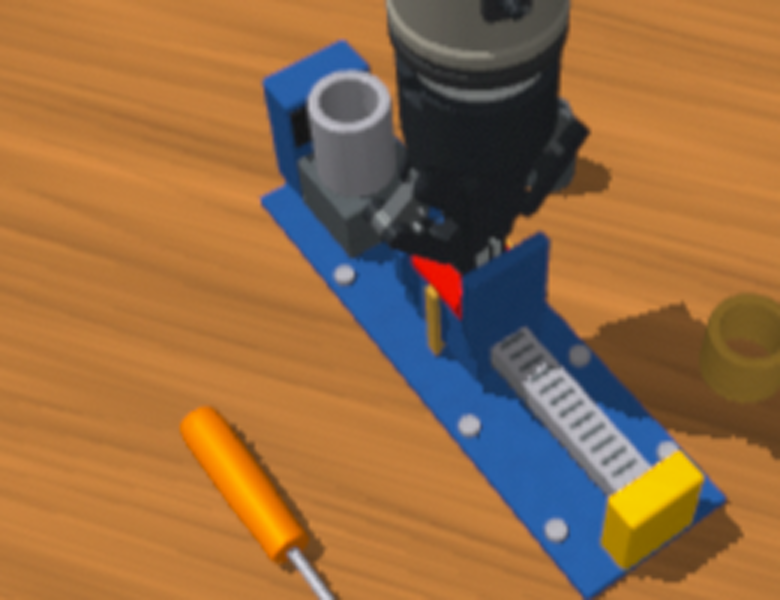

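The jaw follows the finger and the sleeve is untouched, so I'll keep pushing.

Request:
apply_moves(moves=[[[0, -0.25, 0], [0, 0, 0], -1], [[0, -0.55, 0], [0, 0, 0], -1], [[0, -0.85, 0], [0, 0, 0], -1], [[0, -1.15, 0], [0, 0, 0], -1], [[0, -1.45, 0], [0, 0, 0], -1], [[0, -1.75, 0], [0, 0, 0], -1], [[0, -2.05, 0], [0, 0, 0], -1], [[0, -2.35, 0], [0, 0, 0], -1], [[0, -2.65, 0], [0, 0, 0], -1], [[0, -2.95, 0], [0, 0, 0], -1], [[0, -3.2, 0], [0, 0, 0], -1], [[0, -3.4, 0], [0, 0, 0], -1], [[0, -3.6, 0], [0, 0, 0], -1], [[0, -3.8, 0], [0, 0, 0], -1], [[0, -4.0, 0], [0, 0, 0], -1]])

```text
t: 9.0
eef_pos: [0.5915, 0.0551, 0.1496]
tool_rot: [-0.0, 0.951, -0.308, -0.0]
contact_force: [-6.7, 1.1, 13.7]
gripper_width: -0.001
```

```bash
python3 - <<'E'
from h import *
o=get_obs();print(o['t'],o['q'].round(2),o['eef_pos'],o['eef_pos'][2]-.0726,o['contact_force'])
r=read_camera("scene"); a=(150,100)
i=cv2.resize(r["color"][a[1]:a[1]+200,a[0]:a[0]+260],None,fx=3,fy=3,interpolation=cv2.INTER_CUBIC)
cv2.imwrite(f"pics/scene4.png",i[:,:,::-1])
E
```

```text
9.0 [-0.61  0.59  0.55  1.9  -0.44  0.77 -0.43] [0.59149958 0.05512465 0.14962417] 0.07702416889748001 [-6.66066509  1.13726666 13.65138541]
```

View pics/scene4.png

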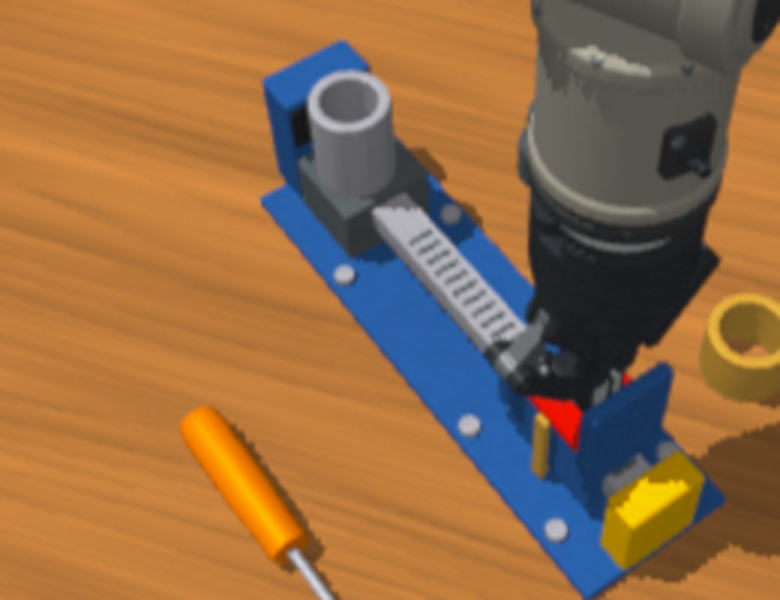

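Request:
apply_moves(moves=[[[0, -0.1, 0], [0, 0, 0], -1], [[0, -0.2, 0], [0, 0, 0], -1], [[0, -0.3, 0], [0, 0, 0], -1], [[0, -0.4, 0], [0, 0, 0], -1], [[0, -0.4, 0], [0, 0, 0], -1]])

```text
t: 9.68
eef_pos: [0.5976, 0.0636, 0.1496]
tool_rot: [-0.0, 0.952, -0.308, -0.0]
contact_force: [-5.6, 2.0, 12.4]
gripper_width: -0.003
```

Request:
apply_moves(moves=[[[0, -0.08, 0], [0, 0, 0], -1], [[0, -0.16, 0], [0, 0, 0], -1], [[0, -0.16, 0], [0, 0, 0], -1]])

```text
t: 10.05
eef_pos: [0.5993, 0.066, 0.1496]
tool_rot: [0.0, 0.951, -0.308, -0.001]
contact_force: [-8.0, -0.5, 15.2]
gripper_width: -0.001
```

Request:
apply_moves(moves=[[[0, -0.08, 0], [0, 0, 0], -1], [[0, -0.16, 0], [0, 0, 0], -1], [[0, -0.16, 0], [0, 0, 0], -1]])

```text
t: 10.42
eef_pos: [0.6001, 0.0666, 0.1495]
tool_rot: [0.002, 0.951, -0.309, -0.002]
contact_force: [-12.8, -5.8, 18.4]
gripper_width: 0.0
```

```bash
python3 - <<'E'
from h import *
o=get_obs();print(o['t'],o['eef_pos'],o['contact_force'])
r=read_camera("scene"); a=(270,180)
i=cv2.resize(r["color"][a[1]:a[1]+120,a[0]:a[0]+160],None,fx=5,fy=5,interpolation=cv2.INTER_CUBIC)
cv2.imwrite(f"pics/scene5.png",i[:,:,::-1])
E
```

```text
10.425 [0.60010969 0.06655073 0.149513  ] [-12.82589954  -5.77556181  18.40432064]
```

View pics/scene5.png

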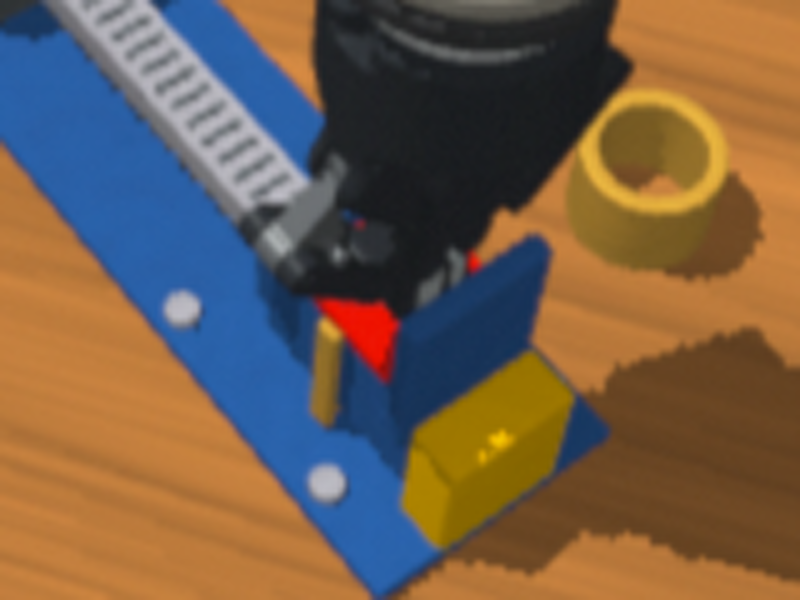

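Request:
apply_moves(moves=[[[0, -0.12, 0], [0, 0, 0], -1], [[0, -0.12, 0], [0, 0, 0], -1], [[0, -0.12, 0], [0, 0, 0], -1]])

```text
t: 10.85
eef_pos: [0.6031, 0.0691, 0.1496]
tool_rot: [0.002, 0.951, -0.309, -0.001]
contact_force: [-8.9, -5.8, 15.8]
gripper_width: -0.002
```

Request:
apply_moves(moves=[[[0, 0.12, -0.15], [0, 0, 0], -1], [[0, 0.12, -0.3], [0, 0, 0], -1], [[0, 0.16, -0.5], [0, 0, 0], -1], [[0, 0.3, -0.8], [0, 0, 0], -1], [[0, 0.3, -1.4], [0, 0, 0], -1], [[0, 0.3, -2.4], [0, 0, 0], -1], [[0, 0.3, -4], [0, 0, 0], -1], [[0, 0.3, -5], [0, 0, 0], -1], [[0, 0.3, -5], [0, 0, 0], -1]])

```text
t: 11.98
eef_pos: [0.6008, 0.0663, 0.2764]
tool_rot: [-0.001, 0.952, -0.308, 0.002]
contact_force: [0.2, -0.4, -0.3]
gripper_width: 0.0
```

```bash
python3 - <<'E'
from h import *
o=get_obs();print(o['t'],o['eef_pos'],o['contact_force'])
r=read_camera("scene"); a=(150,100)
i=cv2.resize(r["color"][a[1]:a[1]+200,a[0]:a[0]+260],None,fx=3,fy=3,interpolation=cv2.INTER_CUBIC)
cv2.imwrite(f"pics/scene6.png",i[:,:,::-1])
E
```

```text
11.975 [0.60078082 0.0663304  0.27636946] [ 0.21668367 -0.39286503 -0.27634915]
```

View pics/scene6.png

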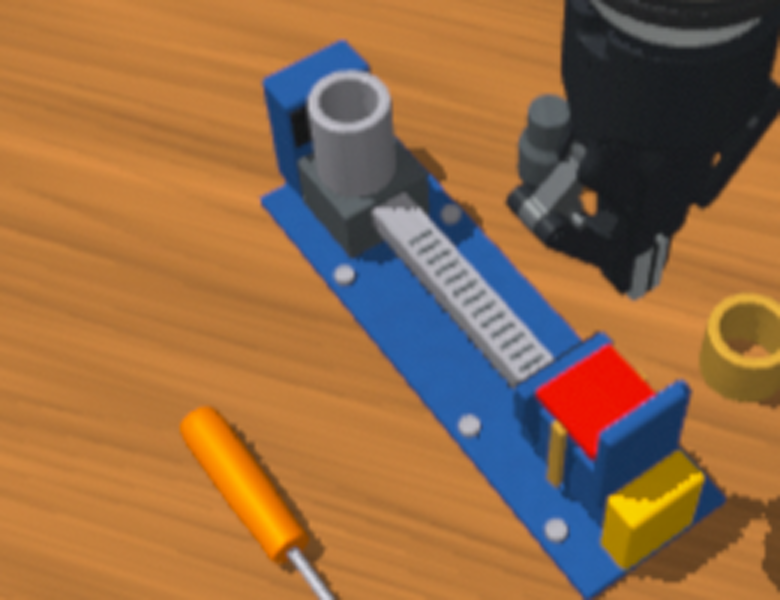

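Request:
apply_moves(moves=[[[-2, -2, -1], [0, 0, 0], -1], [[-4, -3.5, -1], [0, 0, 0], -1], [[-6, -5, -1], [0, 0, 0], -1], [[-8, -6.5, -1], [0, 0, 0], -1], [[-11, -8.4, -1], [0, 0, 0], -1], [[-11, -8.4, -1], [0, 0, 0], -1], [[-11, -8.4, -1], [0, 0, 0], -1], [[-11, -8.4, -1], [0, 0, 0], -1]])

```text
t: 13.02
eef_pos: [0.4996, 0.3964, 0.2977]
tool_rot: [0.001, 0.951, -0.308, -0.0]
contact_force: [-0.3, 0.7, 0.2]
gripper_width: 0.001
```

```bash
python3 - <<'E'
from h import *
o=get_obs();print(o['t'],o['eef_pos'],o['contact_force'])
for c,a in(("scene",(270,180)),("top",(210,130))):
    r=read_camera(c)
    for z in(.085,):
        m=seg(r,"red"); v,u=np.nonzero(m); print(c,m.sum(),plane(r,[u.mean(),v.mean()],z).round(4))
        print(plane(r,cv2.boxPoints(cv2.minAreaRect(np.c_[u,v].astype(np.float32))),z).round(4).tolist())
    i=cv2.resize(r["color"][a[1]:a[1]+120,a[0]:a[0]+160],None,fx=5,fy=5,interpolation=cv2.INTER_CUBIC)
    cv2.imwrite(f"pics/{c}7.png",i[:,:,::-1])
E
```

```text
13.025 [0.49964904 0.39638649 0.29773386] [-0.33245552  0.66943768  0.22174269]
scene 688 [[0.592  0.0548 0.085 ]]
[[0.6015, 0.0253, 0.085], [0.5547, 0.0475, 0.085], [0.5822, 0.0861, 0.085], [0.6269, 0.0634, 0.085]]
top 925 [[0.5935 0.0601 0.085 ]]
[[0.5877, 0.0938, 0.085], [0.6288, 0.0647, 0.085], [0.5998, 0.0259, 0.085], [0.5591, 0.0551, 0.085]]
```

View pics/scene7.png

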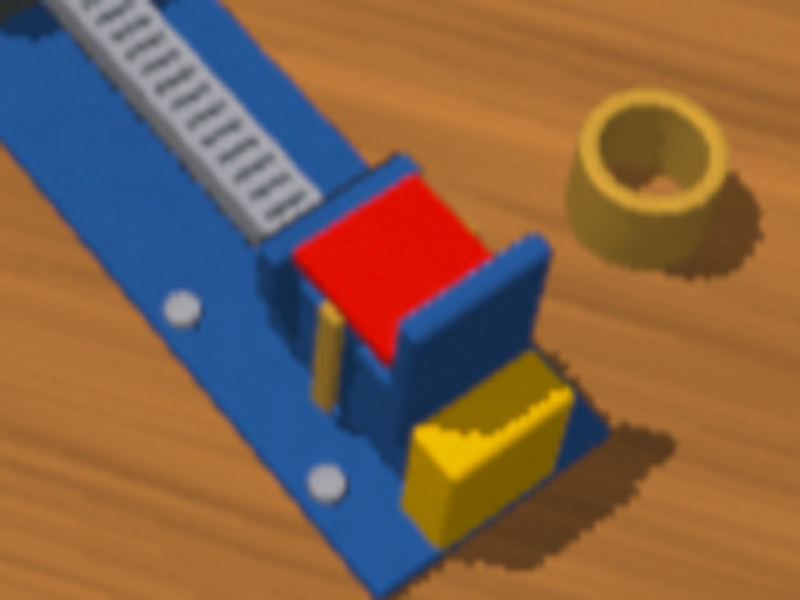

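View pics/top7.png

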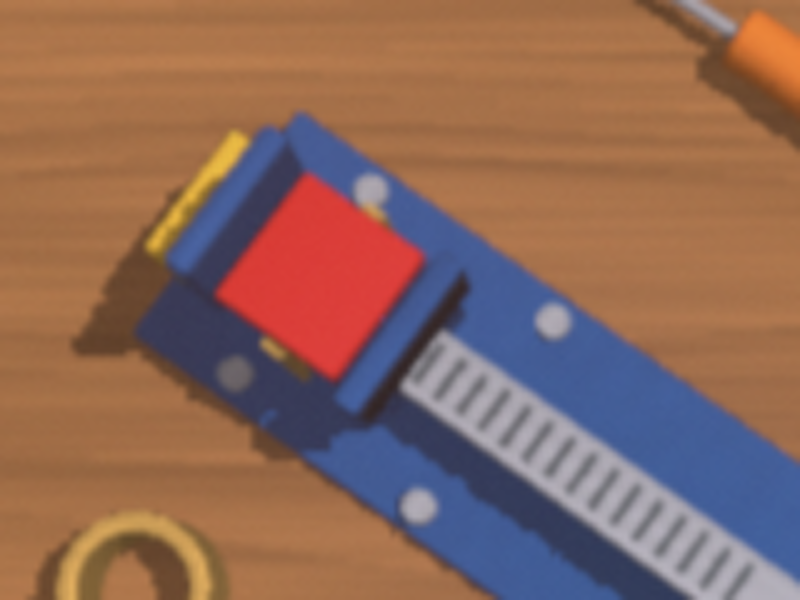

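```bash
python3 - <<'E'
from h import *
for q in("sleeve_mid","socket_mid","coupling_mid","driver"):
    print(q,[(c,look_for(c,q)[:1]) for c in("scene","top")])
print(get_obs()['contact_force']); print(hand_in())
E
```

```text
sleeve_mid [('scene', [{'pixel': [143.7, 265.5], 'conf': 0.62}]), ('top', [{'pixel': [269.3, 400.2], 'conf': 0.57}])]
socket_mid [('scene', [{'pixel': [149.1, 330.4], 'conf': 0.63}]), ('top', [{'pixel': [312.0, 330.4], 'conf': 0.77}])]
coupling_mid [('scene', [{'pixel': [211.0, 398.9], 'conf': 0.65}]), ('top', [{'pixel': [241.1, 229.0], 'conf': 0.78}])]
driver [('scene', [{'pixel': [266.7, 237.1], 'conf': 0.6}]), ('top', [{'pixel': [148.8, 373.5], 'conf': 0.74}])]
[-0.45317681  0.73796867 -0.50004795]
the job is handed in; nothing more can be done
None
```

The clamp is open and the job is handed in; no verdict was reported. With the gripper shut, I pressed the release right down (about 10 mm, 23 N at the bottom). I kept it pressed while pushing the jaw to the yellow stop, then lifted straight off and moved the arm clear, finishing at about 13 s of the 32 s allowed.

**Jaw position:** the top camera puts the jaw's travel at 149.5 mm, against 149 mm estimated beforehand. The gap to the stop measures about 0 mm, give or take 2 mm, and the picture shows the back plate flush against the stop.

**Release and contact:** with the finger gone, the release plate looks to be up in the pictures, though I did not measure its height. The contact force on the arm is about zero.

**Loose things:** the networks put the sleeve, socket and driver within about 6 pixels of where they started.

**Checks that disagreed:**
- **Coupling:** its top-camera detection was off by 14 pixels from the first reading. The scene camera moved by less than 2 pixels, the coupling looks unmoved in the pictures, and the arm was never near it. I take this as detector scatter.
- **Last push:** the finger moved about 4 mm further while the force dropped. The jaw itself did not move in the pictures, so the finger slipped or flexed against the stopped jaw.

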